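Put the sealant pump's gear lever into third

TASK

Put the sealant pump into third gear: push the red lever knob along the left-hand lane to the neutral crossbar if it is not there yet, push it across to the right-hand lane, then push it forward, away from the robot, fully home in the third slot (far right, three yellow pips). Only push the knob with fingertips or the outside of the fingers, never pinch it between them; leave everything else on the bench alone and finish clear of the lever.

Things in the scene. Friction and masses are not known exactly. Their poses are not given: they have to be found in the camera images.
- gearbox: Green pump gearbox bolted to the bench (fixed), 270 x 220 mm foot; its top deck is 112 mm above the bench. Origin: on the bench directly below the middle of the gear gate. x points away from the robot (forward, towards the grey motor), y to the robot's left, z up; the box is turned up to 0.35 rad about z.
- gate_centre (a point): Middle of the H-shaped gate, on the upper face of the bright steel gate plate (108 x 112 mm, 10 mm thick), 127 mm above the bench; axes as the gearbox. Two lanes run along x, 19 mm left (+y) and right (-y) of the middle, joined by the neutral crossbar through the middle. Lanes and crossbar are 19 to 20 mm wide, the lever's stem in them 10 mm thick.
- third_slot (a point): Far right end of the gate, where the stem stands when fully in third, on the plate's upper face: at gearbox (19, -19, 127) mm. Slots: first far left, second near left, third far right, fourth near right, each with that many pips beside its end (the third's three are yellow, the others black).
- cross (a joint): Sideways swing of the gear lever, rad: 0 upright, +0.24 in the right-hand lane (stop), -0.24 in the left-hand lane (stop). Stays where it is left; about 2 N at the knob moves it slowly, more when moved fast. Steel gate walls let it change lane only while 'fore' is within about 0.06 of 0.
- fore (a joint): Forward swing of the gear lever, rad: 0 in neutral, +0.24 fully forward, away from the robot (first or third slot; stop), -0.24 fully back (second or fourth; stop). Stays where left; about 2 N at the knob moves it. The pivot is 45 mm above the gearbox origin; with c = cross, f = fore the knob centre is at gearbox (165 sin f, -165 sin c cos f, 45 + 165 cos c cos f) mm.
- knob (a point): Centre of the red square lever knob, 44 x 44 mm across its faces, 46 mm high plus a low domed top, 165 mm up the steel stem from the pivot, so about 205 mm above the bench; its axes tilt with the lever. Nothing else reaches above 135 mm within 120 mm of it.
- face_near: Knob face turned to the robot (push here to send the lever forward). 38 mm wide, 44 mm high, 5 mm thick; origin in its middle, 19.5 mm from the knob centre; its outer surface is 2.5 mm further out.
- face_far: The like face on the far (+x) side of the knob (push here to bring the lever back towards the robot).
- face_left: The like face on the left (+y) side of the knob (push here to send the lever to the right).
- face_right: The like face on the right (-y) side of the knob.
- tape: Loose roll of white tape, 60 mm across, 20 mm high, lying on the gearbox deck behind the gate; origin under its middle. Leave alone.
- spray: Loose clear spray bottle with white and red head, 68 mm across, 212 mm high, standing to the far right of the gearbox; origin under its middle. Leave alone.
- cartridge: Loose white and blue sealant cartridge standing on end, 48 mm across, 205 mm high, far left of the gearbox; origin under its middle. Leave alone.
- cleaner: Loose white bottle with yellow label, 64 mm across, 130 mm high, right of the gearbox; origin under its middle. Leave alone.
- grease: Loose blue tin, 72 mm across, 70 mm high, left of the gearbox; origin under its middle. Leave alone.
- driver: Loose screwdriver lying right of the gearbox. Leave alone.
- brush: Loose brush lying left of the gearbox. Leave alone.

How it is judged:
By the outcome, as a careful person would: the job done as asked, in the order asked, and still so for the second after the job is handed in, with the robot touching nothing.
It also fails if it takes over 58 s, if anything falls off the work surface, if the arm or the gripper's body presses on something with over 40 N, if the wrist force passes 120 N, or if a joint passes its speed limit or range.

ROBOT

A 6-joint arm with a two-finger parallel gripper is mounted at the origin on the work surface. World frame = base frame: x ahead of the robot, y to its left, z up, the work surface at z = 0. Lengths are in m, angles in degrees, forces in N, time in s.
With the tool pointing down it reaches from about 0.4 to 0.825 m from the base axis. Payload 7 kg.
Tool frame: the origin (TCP) lies midway between the tips of the shut fingers; the grasp point (between the pads) lies 19 mm behind it (r.grip_point_offset is the z of the grasp point in the tool frame, in m); z points along the fingers, y is the line along which they close (so a half turn about z gives the same grasp; the last joint's range is limited). The gripper opens to 88 mm and grips with 3 to 60 N. Pads are 19 mm wide; open, the fingers measure 130 mm over their backs; the gripper's body (78 mm by 193 mm) begins 47 mm behind the grasp point.
Start: joints at [85.663, 20.546, 0.682, 0, -70.136, -16.507], TCP at [0.24, 0.631, 0.227] pointing down, gripper open.
Joint ranges: [-176.03, 176.03], [-82.01, 121.73], [-58.28, 71.71], [-173.87, 95.51], [-174.79, -0.11], [-173.66, 173.66]. Speed limits (degrees/s): [136.94, 136.94, 172.46, 180, 180, 180].

INTERFACE

Orientations are given as [roll, pitch, yaw] about the fixed x, y, z axes, in that order (R = Rz(yaw) Ry(pitch) Rx(roll)).
In Python, from plant import r, viewer, recognise, outline_of, pinpoint gives the robot as it stands.
- The arm moves only by the tool move_arm, never from a script. Its argument "targets" is a list of rows, each a list of 2 entries, a list of its own where there are three numbers: the shift along the tool's x, y, z in cm, then the turn, a rotation vector about the tool's x, y, z in rad. A call has 1 to 5 rows; each row is the pose to reach, as a shift and turn from the pose commanded when the call began, along the tool's axes at that moment; what a row does not reach only later rows make up. A row lasts 1/8 s, in which the tool goes at most 62.5 mm and 10.7 degrees, less where a joint would pass 70% of its speed; a pose out of reach is approached as far as the arm can. A call with a gripper value outside its range is refused whole. "jaw" is the finger opening in cm, from 0 to 8.76, set as the call begins (left out, the last holds). The fingers move at their own pace and stop on an object; "squeeze" is the grip in N (left out, the last holds). Time passes only in rows, so rows that repeat a pose let the fingers close. It gives the time, the measured TCP pose, the force, the opening and the grip force at its end, in the units of the state.
- r.get_state(): the state, without advancing time (a new reading comes with each control period).
- viewer.capture(name): name is "side" or "top" or "wrist"; returns a dict with "image" (384x512x3 uint8, blue, green, red), "intrinsics" (3x3 intrinsics, pixels), "camera_from_world" (4x4, takes a point from world to camera coordinates). Camera axes: x right, y up, looking along -z (the intrinsics and any distortion apply to the point x, -y, -z); pixel columns grow to the right and rows downward; lengths in m; the calibration is good to about 2 mm. A picture is of the moment at which its call begins. There is no depth.
- r.close_job(): hands the job in; it is judged then, once.
Trained networks look in the newest picture that a camera, given by its name, has taken for a name from the list of things; names that differ only in an ending like _2 or _b are one class to them, and where a whole thing is asked for, a point or a joint stands for the part that bears it (a point fixed in the world has none). Each returns a list of dicts, best first, with "score" (0 to 1); they miss things now and then, are a little off and sometimes report something else, mostly with a low value. They report only what shows in the picture. A call takes as long as a camera call.
- recognise(label, camera): "box" ([left, top, right, bottom] in pixels, round what is visible of it).
- outline_of(label, camera): "mask" (384x512 bool, what is visible of it) and "box" ([left, top, right, bottom] in pixels, round what is visible of it).
- pinpoint(label, camera): "location" ([row, column] in pixels: a listed point, or the origin of a listed thing).
The state is a dict: "time_s": time; "joints": joint angles; "qd": joint speeds; "joint_torque": joint torques, N m; "tcp_pos": TCP position; "eef_rot": TCP orientation; "contact_force": force on the tool from outside, world axes, zero at the start; "moment": the same for the moment, N m; "gripper_width": finger opening in m; "gripper_force": force on a finger pad.
Only numpy, scipy, OpenCV 4.12 (cv2) and the standard library are available. Lean on these libraries where they do the work, as an engineer would, in place of code of your own. Each camera call takes 0.05 s, during which the arm holds its last target. There are 200 camera calls.

## Working session

There is one attempt and no reset: what is moved stays moved. The work goes in short steps, Python scripts to look and compute and a tool call to move; the robot and the scene stay as the last step left them, time stands still between calls to the robot, and variables do not carry over. Pictures are saved under pics/ and viewed, at most 10 in all, crops included, and the job is handed in when it is done.

Besides the shell and the picture viewer there is one more tool, called after "Call:" as name([rows], argument=value, ...), one row to a line, values as JSON. move_arm: Moves the arm, as the interface text tells. Its arguments: {"type":"object","properties":{"targets":{"type":"array","items":{"type":"array"}},"jaw":{"type":"number"},"squeeze":{"type":"number"}},"required":["targets"]}

```bash
mkdir -p pics; cat > h.py <<'E'
import numpy as np, cv2
from plant import r, viewer, recognise, outline_of, pinpoint
from scipy.spatial.transform import Rotation as R
from scipy.optimize import least_squares
def proj(c,p):
    q=c["camera_from_world"]@np.append(p,1); k=c["intrinsics"]@np.array([q[0],-q[1],-q[2]])
    return k[:2]/k[2]
E
python3 - <<'E'
from h import *
for n in ("side","top"):
    c=viewer.capture(n); cv2.imwrite(f"pics/{n}0.png",c["image"])
    for l in ("gate_centre","third_slot","knob","face_near","face_left","gearbox","spray","cartridge"):
        d=pinpoint(l,n); print(n,l,[(np.round(x["location"],1).tolist(),round(x["score"],2)) for x in d[:2]])
s=r.get_state(); print(s["tcp_pos"],s["eef_rot"],s["time_s"],s["contact_force"],s["gripper_width"])
print(R.from_euler("xyz",s["eef_rot"],degrees=True).as_matrix().round(3))
E
```

```text
side gate_centre [([187.4, 260.1], 0.78)]
side third_slot []
side knob [([170.1, 253.8], 0.58), ([166.2, 247.7], 0.55)]
side face_near [([175.1, 262.0], 0.43)]
side face_left []
side gearbox [([218.3, 257.5], 0.81)]
side spray [([165.1, 246.6], 0.88), ([187.5, 214.2], 0.65)]
side cartridge [([269.7, 208.1], 0.87), ([185.6, 259.2], 0.46)]
top gate_centre [([208.6, 259.8], 0.63)]
top third_slot [([204.2, 267.7], 0.9), ([201.3, 244.3], 0.73)]
top knob [([202.6, 249.6], 0.73), ([220.8, 185.6], 0.29)]
top face_near [([209.2, 243.9], 0.42)]
top face_left [([247.9, 349.8], 0.74), ([203.4, 241.3], 0.43)]
top gearbox [([214.9, 263.0], 0.64), ([208.0, 155.3], 0.2)]
top spray [([187.1, 333.7], 0.91), ([177.7, 204.5], 0.34)]
top cartridge [([177.9, 201.5], 0.55), ([204.6, 248.8], 0.15)]
[0.24018644 0.63077568 0.22655697] [ 1.79999632e+02  8.81235642e-04 -2.08443010e+01] 0.9 [-0.38008423  1.03711214 -0.12708932] 0.08793485858119589
[[ 0.935 -0.356 -0.   ]
 [-0.356 -0.935 -0.   ]
 [-0.     0.    -1.   ]]
```

View pics/side0.png

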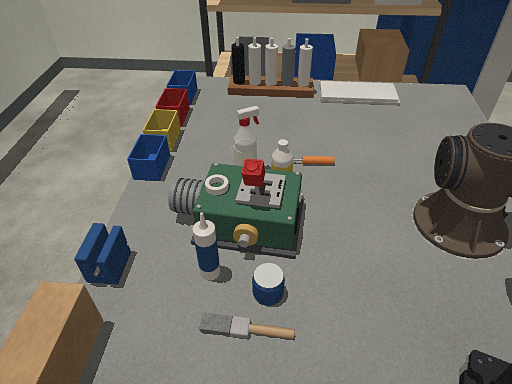

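View pics/top0.png

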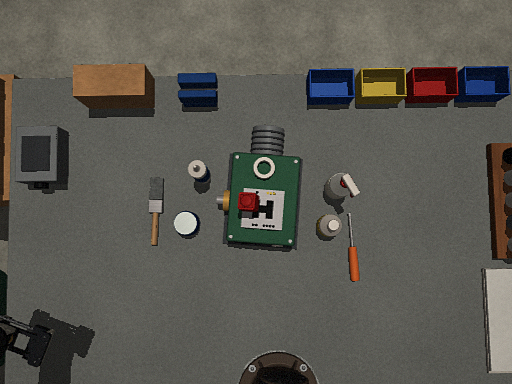

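The side view shows the knob at about (253,172). In the top view the knob is at (248,202), over the left lane, slightly forward of the crossbar. The box is turned slightly clockwise. Next I fit the poses.

```bash
cat >> h.py <<'E'
def ray(c,uv,z):
    M=c["camera_from_world"]; C=-M[:3,:3].T@M[:3,3]
    k=np.linalg.inv(c["intrinsics"])@np.array([uv[0],uv[1],1.]); d=M[:3,:3].T@np.array([k[0],-k[1],-k[2]])
    return C+d*(z-C[2])/d[2]
E
python3 - <<'E'
from h import *
c=viewer.capture("top"); im=c["image"]
hsv=cv2.cvtColor(im,cv2.COLOR_BGR2HSV)
m=cv2.inRange(hsv,(50,80,20),(90,255,200)); m[:140]=0
m=cv2.morphologyEx(m,cv2.MORPH_CLOSE,np.ones((3,3)))
cs=max(cv2.findContours(m,0,2)[0],key=cv2.contourArea)
print("green box px",cv2.minAreaRect(cs))
P=np.array([ray(c,p[0],.112)[:2] for p in cs],np.float32)
print("deck",cv2.minAreaRect(P))
# plate
pl=cv2.inRange(hsv,(0,0,150),(179,60,255)); pl[:185]=0;pl[232:]=0;pl[:,:225]=0;pl[:,300:]=0
cs=np.vstack([x for x in cv2.findContours(pl,0,2)[0] if cv2.contourArea(x)>20])
P=np.array([ray(c,p[0],.127)[:2] for p in cs],np.float32); print("plate",cv2.minAreaRect(P))
red=cv2.inRange(hsv,(0,120,60),(8,255,255))|cv2.inRange(hsv,(172,120,60),(179,255,255)); red[:185]=0;red[232:]=0;red[:,:225]=0;red[:,300:]=0
v,u=np.nonzero(red);print("red",u.min(),u.max(),v.min(),v.max(),u.mean(),v.mean(), "knob~",ray(c,(u.mean(),v.mean()),.215))
print("gate_centre",ray(c,(259.8,208.6),.127),"third",ray(c,(267.7,204.2),.127))
print("cam",-c["camera_from_world"][:3,:3].T@c["camera_from_world"][:3,3])
for l,z in(("spray",.2),("cartridge",.2),("cleaner",.13),("tape",.13)):
    b=recognise(l,"top"); print(l,[ (ray(c,((x["box"][0]+x["box"][2])/2,(x["box"][1]+x["box"][3])/2),z).round(3),round(x["score"],2)) for x in b[:1]])
cv2.imwrite("pics/topc.png",cv2.resize(im[145:255,210:310],None,fx=5.4,fy=5.4,interpolation=cv2.INTER_CUBIC))
E
```

```text
green box px ((262.75128173828125, 199.4822235107422), (68.1121826171875, 91.19622802734375), 4.085616588592529)
deck ((0.556407630443573, 0.03377777338027954), (0.1881723701953888, 0.2539006769657135), 84.73077392578125)
plate ((0.5299457907676697, 0.0358608178794384), (0.11055346578359604, 0.10660415142774582), 84.7837142944336)
red 238 258 192 210 246.984126984127 200.89523809523808 knob~ [0.54573467 0.07672261 0.215     ]
gate_centre [0.52968997 0.04291478 0.127     ] third [0.54144562 0.02106684 0.127     ]
cam [0.46661576 0.06238316 1.45507064]
spray [(array([ 0.58 , -0.169,  0.2  ]), 0.59)]
cartridge [(array([0.621, 0.199, 0.2  ]), 0.82)]
cleaner [(array([ 0.476, -0.149,  0.13 ]), 0.85)]
tape [(array([0.642, 0.028, 0.13 ]), 0.69)]
```

View pics/topc.png

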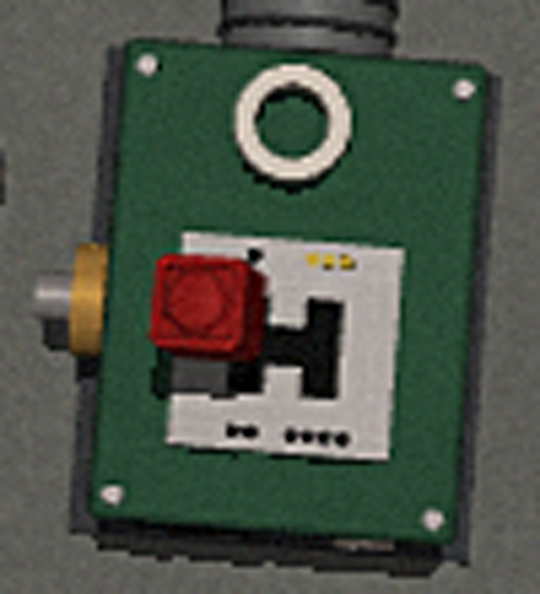

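```bash
cat >> h.py <<'E'
G=np.array([.530,.0358]); YAW=-5.2
def W(u,v,z): # box mm -> world m
    a=np.radians(YAW); return np.array([G[0]+(u*np.cos(a)-v*np.sin(a))/1e3, G[1]+(u*np.sin(a)+v*np.cos(a))/1e3, z/1e3])
def B(p):
    a=np.radians(YAW); d=(np.array(p[:2])-G)*1e3; return np.array([np.cos(a)*d[0]+np.sin(a)*d[1],-np.sin(a)*d[0]+np.cos(a)*d[1],p[2]*1e3])
def go(*uvz):
    s=r.get_state(); Q=R.from_euler("xyz",s["eef_rot"],degrees=True)
    print("t",s["time_s"],"box",B(s["tcp_pos"]).round(1),"F",np.round(s["contact_force"],1))
    for p in uvz: print(p,"cm",(Q.inv().apply(W(*p)-s["tcp_pos"])*100).round(2),"turn",(Q.inv()*R.from_euler("xyz",[180,0,YAW],degrees=True)).as_rotvec().round(3))
E
python3 -c "
from h import *
go((55,39,330))"
```

```text
t 1.15 box [-342.6  566.3  226.6] F [-0.1  0.7  0.5]
(55, 39, 330) cm [ 52.5   40.06 -10.34] turn [ 0.    -0.    -0.273]
```

Call:
move_arm([
  [[3,2,-5],[0,0,-0.1]],
  [[7,5,-9],[0,0,-0.2]],
  [[11.5,9,-10.3],[0,0,-0.273]],
  [[16,12.3,-10.3],[0,0,-0.273]],
  [[20.5,15.7,-10.3],[0,0,-0.273]],
], jaw=0)

```text
time_s: 1.78
tcp_pos: [0.3766, 0.4096, 0.3302]
eef_rot: [-179.9, -0.0, -5.2]
contact_force: [1.8, -0.5, -1.5]
gripper_width: 0.0435
gripper_force: 0.0
```

```bash
python3 -c "
from h import *
go((55,39,330))"
```

```text
t 1.775 box [-186.7  358.3  330.2] F [ 1.8 -0.5 -1.5]
(55, 39, 330) cm [ 2.415e+01  3.194e+01 -1.000e-02] turn [-0.001 -0.     0.   ]
```

Call:
move_arm([
  [[3.6,4.8,0],[0,0,0]],
  [[7.2,9.6,0],[0,0,0]],
  [[10.8,14.4,0],[0,0,0]],
  [[14.4,19.2,0],[0,0,0]],
  [[18,24,0],[0,0,0]],
])

```text
time_s: 2.4
tcp_pos: [0.5341, 0.154, 0.33]
eef_rot: [-180.0, -0.0, -5.2]
contact_force: [1.0, 0.9, -0.1]
gripper_width: 0.0009
gripper_force: 0.0
```

Call:
move_arm([
  [[3.5,4.5,0],[0,0,0]],
  [[6,7.9,0],[0,0,0]],
  [[6,7.9,0],[0,0,0]],
])

```text
time_s: 2.78
tcp_pos: [0.5869, 0.0692, 0.329]
eef_rot: [180.0, 0.0, -5.4]
contact_force: [0.0, 0.5, -0.2]
gripper_width: 0.0006
gripper_force: 0.0
```

```bash
python3 - <<'E'
from h import *
go((55,39,195))
c=viewer.capture("wrist"); cv2.imwrite("pics/w1.png",c["image"])
for l in ("gate_centre","third_slot","knob","face_far","face_left"):
    print(l,[(np.round(x["location"],1).tolist(),round(x["score"],2)) for x in pinpoint(l,"wrist")[:2]])
print(proj(c,W(0,0,127)),proj(c,W(19,-19,127)), proj(c,W(10,39,205)))
E
```

```text
t 2.775 box [ 53.7  38.4 329. ] F [ 0.   0.5 -0.2]
(55, 39, 195) cm [ 0.14 -0.07 13.4 ] turn [ 0.001  0.001 -0.004]
gate_centre [([202.7, 280.5], 0.75)]
third_slot [([192.2, 289.3], 0.56)]
knob [([220.2, 250.9], 0.9), ([132.3, 171.9], 0.16)]
face_far [([199.1, 247.7], 0.83)]
face_left [([215.5, 229.7], 0.37)]
[278.41613548 204.17876979] [292.06063484 191.60169233] [251.53066602 219.34307405]
```

View pics/w1.png

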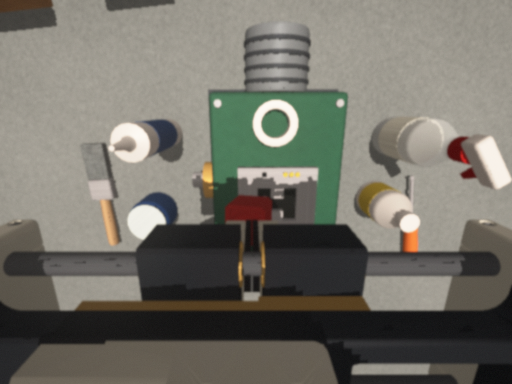

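The wrist view agrees with the model: gate predicted at (278,204), seen at (280,203), and the knob's far edge at (248,199). I descend beyond the far face.

Call:
move_arm([
  [[0.4,0,4.5],[0,0,0]],
  [[0.4,0,9],[0,0,0]],
  [[0.4,0,13.2],[0,0,0]],
  [[0.4,0,13.5],[0,0,0]],
])

```text
time_s: 3.58
tcp_pos: [0.5879, 0.0715, 0.192]
eef_rot: [179.9, 0.3, -5.1]
contact_force: [-0.2, -1.2, 1.1]
gripper_width: 0.0005
gripper_force: 0.0
```

Call:
move_arm([
  [[-0.6,0,0],[0,0,0]],
  [[-1.0,0,0],[0,0,0]],
  [[-1.3,0,0],[0,0,0]],
  [[-1.6,0,0],[0,0,0]],
])

```text
time_s: 4.08
tcp_pos: [0.5749, 0.0731, 0.196]
eef_rot: [-179.9, -0.2, -5.2]
contact_force: [2.4, 1.2, 0.4]
gripper_width: 0.0002
gripper_force: 1.0
```

```bash
python3 - <<'E'
from h import *
go((31,39,195))
c=viewer.capture("side"); cv2.imwrite("pics/s2.png",cv2.resize(c["image"][120:220,200:330],None,fx=5,fy=5,interpolation=cv2.INTER_CUBIC))
E
```

```text
t 4.075 box [ 41.3  41.2 196. ] F [2.4 1.2 0.4]
(31, 39, 195) cm [-1.03  0.22  0.09] turn [-0.001 -0.003  0.   ]
```

View pics/s2.png

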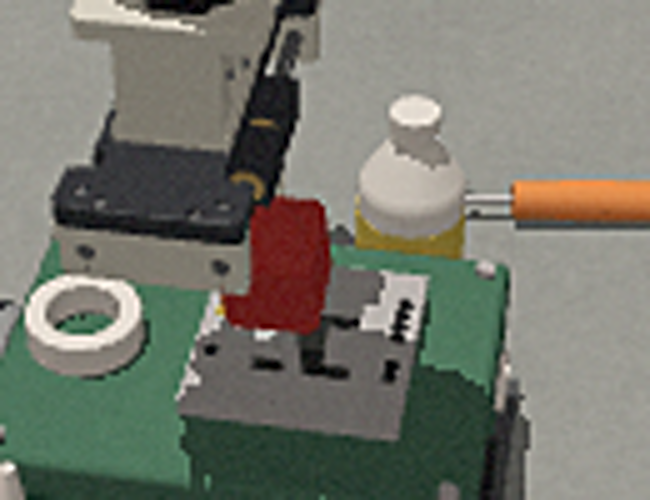

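The side view shows the fingers at the knob's far face (crop (255,230)) with the stem close to the crossbar. Contact came at u≈41, as predicted, so I push back about 1 cm.

Call:
move_arm([
  [[-0.4,0,0],[0,0,0]],
  [[-0.7,0,0],[0,0,0]],
  [[-0.95,0,0],[0,0,0]],
  [[-0.95,0,0],[0,0,0]],
])

```text
time_s: 4.62
tcp_pos: [0.5644, 0.0737, 0.1946]
eef_rot: [180.0, 0.0, -5.2]
contact_force: [1.8, -0.1, 0.5]
gripper_width: -0.0002
gripper_force: 0.8
```

```bash
python3 - <<'E'
from h import *
go((31,39,195))
c=viewer.capture("top")
hsv=cv2.cvtColor(c["image"],cv2.COLOR_BGR2HSV)
print(pinpoint("knob","top")[:1])
for f in (-.06,0,.06): print(f,proj(c,W(165*np.sin(f),165*np.sin(.24)*np.cos(f),45+165*np.cos(.24)*np.cos(f))))
E
```

```text
t 4.625 box [ 30.8  40.8 194.6] F [ 1.8 -0.1  0.5]
(31, 39, 195) cm [ 0.02  0.18 -0.04] turn [0. 0. 0.]
[{'location': [209.0, 251.3], 'score': 0.59}]
-0.06 [247.55027575 209.66591633]
0 [247.81713812 205.83624335]
0.06 [248.14056025 202.02750784]
```

Call:
move_arm([
  [[2.7,0,0],[0,0,0]],
  [[2.7,-3,0],[0,0,0]],
  [[2.7,-6.1,0],[0,0,0]],
  [[0,-6.1,0],[0,0,0]],
  [[-3.1,-6.1,0],[0,0,0]],
])

```text
time_s: 5.35
tcp_pos: [0.5379, 0.1372, 0.1932]
eef_rot: [179.9, 0.2, -5.2]
contact_force: [-0.1, 0.6, -0.5]
gripper_width: 0.0005
gripper_force: 0.0
```

```bash
python3 - <<'E'
from h import *
go((0,80,195))
c=viewer.capture("top"); cv2.imwrite("pics/t3.png",cv2.resize(c["image"][145:255,200:310],None,fx=5,fy=5,interpolation=cv2.INTER_CUBIC))
E
```

```text
t 5.35 box [ -1.4 101.7 193.2] F [-0.1  0.6 -0.5]
(0, 80, 195) cm [ 0.14  2.17 -0.18] turn [ 0.002  0.003 -0.   ]
```

View pics/t3.png

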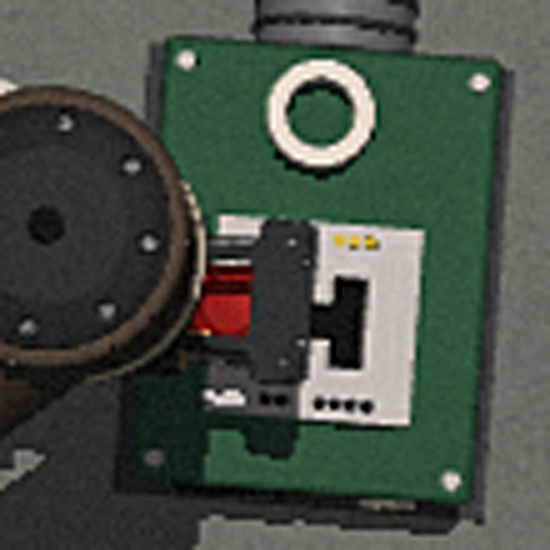

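Seen from above, the knob shows red at crop (225,300), level with the crossbar, with the gripper to its left. Next I push right.

Call:
move_arm([
  [[0.1,1.2,0],[0,0,0]],
  [[0.1,2.2,0],[0,0,0]],
  [[0.1,3.2,0],[0,0,0]],
  [[0.1,4.2,0],[0,0,0]],
  [[0.1,5.2,0],[0,0,0]],
])

```text
time_s: 6.02
tcp_pos: [0.5357, 0.0845, 0.1946]
eef_rot: [-180.0, -0.0, -5.2]
contact_force: [-0.1, 2.0, 3.0]
gripper_width: 0.0007
gripper_force: 1.6
```

```bash
python3 -c "
from h import *
go((0,10,195))"
```

```text
t 6.025 box [  1.3  49.  194.6] F [-0.1  2.   3. ]
(0, 10, 195) cm [-0.13  3.9  -0.04] turn [-0. -0. -0.]
```

Moving at about 2 N. Continuing.

Call:
move_arm([
  [[0,0.8,0],[0,0,0]],
  [[0,1.6,0],[0,0,0]],
  [[0,2.4,0],[0,0,0]],
  [[0,3.0,0],[0,0,0]],
  [[0,3.4,0],[0,0,0]],
])

```text
time_s: 6.65
tcp_pos: [0.5323, 0.0511, 0.1944]
eef_rot: [180.0, 0.0, -5.2]
contact_force: [1.0, 1.7, 1.3]
gripper_width: -0.0001
gripper_force: 1.0
```

Call:
move_arm([
  [[0,0.3,0],[0,0,0]],
  [[0,0.5,0],[0,0,0]],
  [[0,0.5,0],[0,0,0]],
])

```text
time_s: 7.02
tcp_pos: [0.5317, 0.0462, 0.1943]
eef_rot: [180.0, 0.0, -5.2]
contact_force: [-0.1, 0.2, 0.1]
gripper_width: 0.0006
gripper_force: 0.1
```

```bash
python3 -c "
from h import *
go((0,10,195))"
```

```text
t 7.025 box [  0.8  10.5 194.3] F [-0.1  0.2  0.1]
(0, 10, 195) cm [-0.08  0.05 -0.07] turn [ 0.001  0.001 -0.   ]
```

Call:
move_arm([
  [[0,0.2,0],[0,0,0]],
  [[0,0.4,0],[0,0,0]],
  [[0,0.4,0],[0,0,0]],
])

```text
time_s: 7.4
tcp_pos: [0.5315, 0.0423, 0.1945]
eef_rot: [180.0, 0.0, -5.2]
contact_force: [0.7, 0.5, -0.2]
gripper_width: 0.0003
gripper_force: 0.3
```

Call:
move_arm([
  [[0,0.2,0],[0,0,0]],
  [[0,0.3,0],[0,0,0]],
])

```text
time_s: 7.65
tcp_pos: [0.5313, 0.0394, 0.1946]
eef_rot: [-180.0, 0.0, -5.2]
contact_force: [-0.0, 2.0, -0.9]
gripper_width: 0.0008
gripper_force: 0.7
```

```bash
python3 - <<'E'
from h import *
go((0,10,195))
c=viewer.capture("side"); cv2.imwrite("pics/s4.png",cv2.resize(c["image"][120:220,200:330],None,fx=5,fy=5,interpolation=cv2.INTER_CUBIC))
E
```

```text
t 7.65 box [  1.    3.7 194.6] F [-0.   2.  -0.9]
(0, 10, 195) cm [-0.1  -0.63 -0.04] turn [-0.  0. -0.]
```

View pics/s4.png

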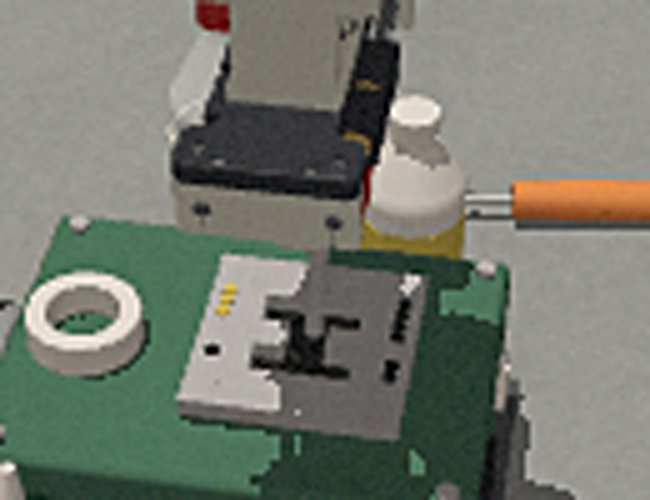

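The knob is hidden behind the gripper and the left lane is empty. I push on gently until the stop shows in the force.

Call:
move_arm([
  [[0,0.2,0],[0,0,0]],
  [[0,0.3,0],[0,0,0]],
  [[0,0.3,0],[0,0,0]],
])

```text
time_s: 8.07
tcp_pos: [0.5312, 0.0369, 0.1945]
eef_rot: [-180.0, -0.0, -5.2]
contact_force: [1.2, 5.2, -1.9]
gripper_width: 0.0005
gripper_force: 2.2
```

Call:
move_arm([
  [[0,0.2,0],[0,0,0]],
  [[0,0.3,0],[0,0,0]],
  [[0,0.3,0],[0,0,0]],
])

```text
time_s: 8.45
tcp_pos: [0.5311, 0.0349, 0.1943]
eef_rot: [-179.9, -0.0, -5.2]
contact_force: [0.3, 10.1, -2.9]
gripper_width: 0.0008
gripper_force: 4.2
```

Stop reached at 10 N. Next I go round to the near side.

Call:
move_arm([
  [[0,-3.5,0],[0,0,0]],
  [[-3,-3.8,0],[0,0,0]],
  [[-5.9,-3.6,0],[0,0,0]],
  [[-5.9,0,0],[0,0,0]],
  [[-5.9,3.8,0],[0,0,0]],
])

```text
time_s: 9.07
tcp_pos: [0.4682, 0.0, 0.195]
eef_rot: [179.9, -0.0, -5.1]
contact_force: [1.4, -0.0, -0.4]
gripper_width: 0.0003
gripper_force: 0.0
```

```bash
python3 - <<'E'
from h import *
go((-31,-39,195))
c=viewer.capture("side"); cv2.imwrite("pics/s5.png",cv2.resize(c["image"][120:220,200:330],None,fx=5,fy=5,interpolation=cv2.INTER_CUBIC))
E
```

```text
t 9.075 box [-58.3 -41.2 195. ] F [ 1.4 -0.  -0.4]
(-31, -39, 195) cm [ 2.73 -0.22  0.01] turn [ 0.001 -0.     0.002]
```

View pics/s5.png

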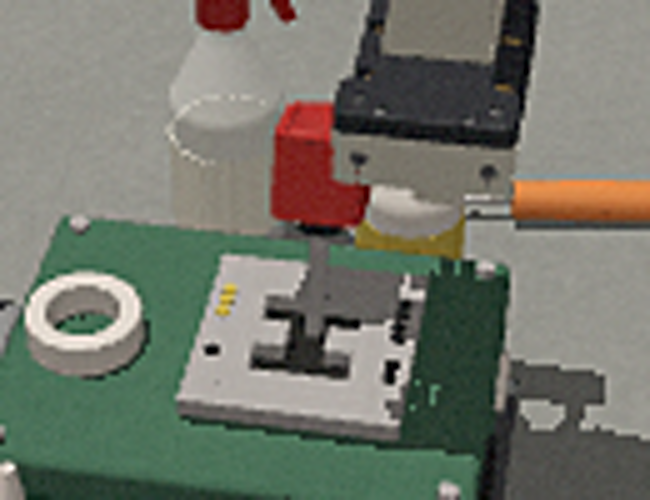

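The knob now leans right with its stem at the right-lane/crossbar junction (crop (318,300)). The fingers are on the near side. I push forward.

Call:
move_arm([
  [[1.6,-0.2,0],[0,0,0]],
  [[2.6,-0.2,0],[0,0,0]],
  [[3.4,-0.2,0],[0,0,0]],
  [[4.2,-0.2,0],[0,0,0]],
  [[5.0,-0.2,0],[0,0,0]],
])

```text
time_s: 9.75
tcp_pos: [0.5189, -0.0015, 0.1943]
eef_rot: [180.0, 0.0, -5.2]
contact_force: [-2.6, 0.1, -0.5]
gripper_width: 0.0006
gripper_force: 1.1
```

Call:
move_arm([
  [[0.5,0,0],[0,0,0]],
  [[0.9,0,0],[0,0,0]],
  [[1.2,0,0],[0,0,0]],
  [[1.2,0,0],[0,0,0]],
])

```text
time_s: 10.25
tcp_pos: [0.5305, -0.0025, 0.1944]
eef_rot: [-180.0, 0.0, -5.2]
contact_force: [-1.3, 0.2, -0.8]
gripper_width: 0.0005
gripper_force: 0.8
```

```bash
python3 -c "
from h import *
go((7,-39,195))"
```

```text
t 10.25 box [  3.9 -38.1 194.4] F [-1.3  0.2 -0.8]
(7, -39, 195) cm [ 0.31  0.09 -0.06] turn [-0.  0. -0.]
```

Call:
move_arm([
  [[0.2,0,0],[0,0,0]],
  [[0.4,0,0],[0,0,0]],
  [[0.4,0,0],[0,0,0]],
])

```text
time_s: 10.62
tcp_pos: [0.5322, -0.0029, 0.1942]
eef_rot: [180.0, 0.2, -5.2]
contact_force: [-9.6, 3.0, 4.5]
gripper_width: 0.0003
gripper_force: 5.8
```

Call:
move_arm([
  [[0.2,0,0],[0,0,0]],
  [[0.3,0,0],[0,0,0]],
  [[0.3,0,0],[0,0,0]],
])

```text
time_s: 11.0
tcp_pos: [0.5331, -0.0032, 0.194]
eef_rot: [180.0, 0.4, -5.2]
contact_force: [-19.8, 5.8, 10.9]
gripper_width: 0.0003
gripper_force: 10.7
```

Firm stop at 20 N. I back off and rise.

Call:
move_arm([
  [[-2,0,0],[0,0,0]],
  [[-6,0,0],[0,0,0]],
  [[-9,0,-4],[0,0,0]],
  [[-11,0,-9],[0,0,0]],
  [[-11,0,-10],[0,0,0]],
])

```text
time_s: 11.62
tcp_pos: [0.4291, 0.0073, 0.2991]
eef_rot: [-179.8, -0.5, -5.1]
contact_force: [0.4, 0.1, -0.6]
gripper_width: 0.0006
gripper_force: 0.0
```

```bash
python3 - <<'E'
from h import *
go((-100,-39,295))
c=viewer.capture("side"); cv2.imwrite("pics/s6.png",cv2.resize(c["image"][90:220,180:330],None,fx=4.5,fy=4.5,interpolation=cv2.INTER_CUBIC))
print(pinpoint("knob","side")[:1])
for f in (0,.12,.2,.24): print(f,proj(c,W(165*np.sin(f),-165*np.sin(.24)*np.cos(f),45+165*np.cos(.24)*np.cos(f))))
E
```

```text
t 11.625 box [-97.9 -37.6 299.1] F [ 0.4  0.1 -0.6]
(-100, -39, 295) cm [-0.22  0.14  0.41] turn [-0.004 -0.008  0.001]
[{'location': [150.7, 248.9], 'score': 0.95}]
0 [263.81383547 152.29935886]
0.12 [255.83546866 151.92383873]
0.2 [250.58921276 152.17318932]
0.24 [248.00333322 152.44602082]
```

View pics/s6.png

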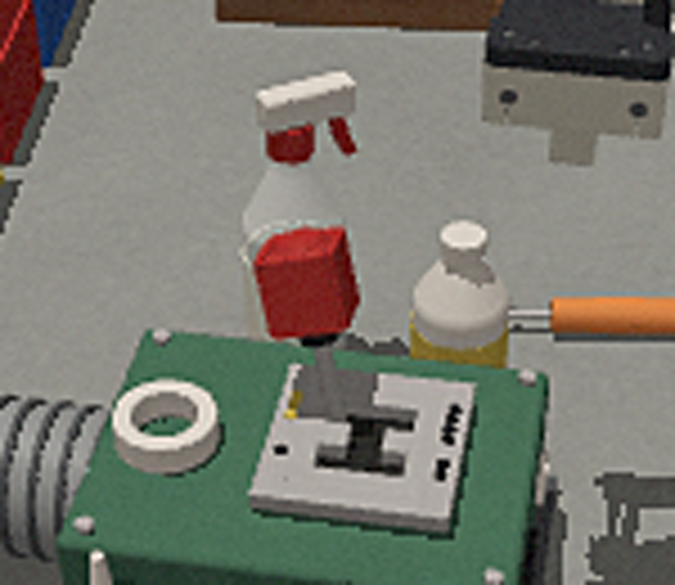

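The picture shows the knob tilted forward and right, with the stem at the far right slot end beside the yellow pips (crop (330,400)). The knob reads at column 248.9, against 248.0 predicted for f = 0.24. The arm is clear.

```bash
python3 -c "
from h import *
print(r.close_job())"
```

```text
the job is handed in; nothing more can be done
None
```

The pump is in third gear: the lever was pushed back to neutral, across to the right-hand lane, then forward to a firm stop, and the job is handed in with the arm clear of the lever.

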